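# Catch and close the gauge case lid

### The arm

A 6-joint arm with a two-finger parallel gripper is mounted at the origin on the work surface. World frame = base frame: x ahead of the robot, y to its left, z up, the work surface at z = 0. Lengths are in m, angles in degrees, forces in N, time in s.
With the tool pointing down it reaches from about 0.325 to 0.775 m from the base axis. Payload 5.5 kg.
Tool frame: the origin (TCP) lies at the centre of the arm's flange, where the gripper is bolted on; the fingertips stand 182 mm ahead of it and the grasp point (between the pads) lies 163 mm ahead of it; z points along the fingers, y is the direction in which the jaws open and shut (so a half turn about z gives the same grasp; the last joint's range is limited). The gripper opens to 88 mm and grips with 3 to 60 N. Pads are 20 mm wide; open, the fingers measure 115 mm over their backs; the gripper's body (75 mm by 178 mm) begins 61 mm behind the grasp point.
Start: joints at [71.408, 5.22, 70.514, -0, 104.267, -3.249], TCP at [0.159, 0.579, 0.405] pointing down, gripper open.
Joint ranges: [-164.24, 164.24], [-49.07, 125.15], [9.68, 141.18], [-86.29, 266.29], [3.28, 154.24], [-151.56, 151.56]. Speed limits (degrees/s): [147.25, 147.25, 172.46, 180, 180, 180].

### API

Orientations are given as [roll, pitch, yaw] about the fixed x, y, z axes, in that order (R = Rz(yaw) Ry(pitch) Rx(roll)).
In Python, from station import r gives the robot as it stands. The module is installed in compiled form; this text tells all that it offers. Calls block until the motion is done:
- r.reach(position, orientation): joint-space move of the TCP to a pose.
- r.servo_line(position, rotation=None, speed=0.15): straight line of the TCP; rotation=None keeps the orientation; speed is the mean speed in m/s.
- r.move_joints(angles): joint-space move.
- r.let_go() and r.grab(squeeze=None): open the fingers fully, or close them until they stop; squeeze is the grip in N (None keeps the last).
- r.wait(seconds).
- r.inverse_kinematics(position, orientation): joint angles nearest the present ones, or None.
- r.sense(): the state.
- r.snapshot(name): name is "side" or "top"; returns a dict with "frame" (420x560x3 uint8, red, green, blue), "fx", "fy", "cx", "cy" (pixels), "R" (3x3) and "t" (3): a world point X has camera coordinates R X + t. Camera axes: x right, y down, z forward; pixel columns grow to the right and rows downward; lengths in m; the calibration is good to about 2 mm. A picture is of the moment at which its call begins. There is no depth.
A pose or a line that the arm cannot do raises r.IKError and nothing moves.
- r.hand_in(): hands the job in, once; it reports no verdict.
The state is a dict: "clock": time; "joints": joint angles; "joint_vel": joint speeds; "joint_torque": joint torques, N m; "tcp_pos": TCP position; "orientation": TCP orientation; "contact_force": force on the tool from outside, world axes, zero at the start; "torque": the same for the moment, N m; "opening": finger opening in m.
Only numpy, scipy, OpenCV 4.12 (cv2) and the standard library are available. Lean on these libraries where they do the work, as an engineer would, in place of code of your own. Each camera call takes 0.05 s, during which the arm holds its last target.

### The job

The orange lid of the gauge case stands open, leaning back past upright. Tip it forward with a fingertip, catch it from below on a finger as it falls, and lower it gently until it is fully shut, never letting it slam; only touch it, never pinch it between the fingers. Leave the valve body in its nest and everything else on the bench where it is, and finish clear of the case.

Things in the scene. Friction and masses are not known exactly. Their poses are not given: they have to be found in the camera images.
- lid (a joint): Orange lid's angle, rad: 0 = fully shut on the rim, pi/2 = upright, 1.80 = leaning back on its stop, where it stands at the start. About 0.3 kg, no catch or spring: from upright it falls either way, braked only by drag in the hinge; tipped just past upright it takes some 2 s to come down and slams. Part way down it weighs up to 1.7 N at the tab.
- lid_hinge (a point): Middle of the lid's hinge line, on the top rim of the case, on the robot's left, 90 mm above the bench. Axes as the case's: y along the hinge, -x from the hinge to the case's front (which faces the robot's right, within 30 degrees), z up. At angle a the lid runs from here along (-cos a, 0, sin a). Orange panel: 115 mm from hinge to front, 190 mm wide, 9 mm thick.
- lid_tab (a point): Middle of the free front edge, underside, of the aluminium tab on the lid; 140 mm from the hinge line. Moves with the lid. The tab is 90 mm wide along the hinge, 6 mm thick, and juts 25 mm beyond the orange panel and the case's front wall, so a finger can stay under it until the lid is shut. Lid and tab have a flat underside, 1 mm above the rim when shut.
- case: Open grey gauge case, 115 mm deep (x) by 190 mm wide (y) by 90 mm high, fixed to the bench, with a pink foam nest inside (its top 75 mm above the bench). Origin: centre of the underside; x points from the front to the hinge side, y along the hinge, z up.
- valve_center (a point): Centre of the aluminium valve body (52 x 70 x 30 mm) lying loose in the pocket of the foam nest; its top is at 75 mm above the bench, under the rim. To be left alone.
- housing: Loose open aluminium housing, 70 x 50 x 38 mm, beside the case on its +y side (between it and the robot); origin at the centre of its underside. Leave alone.
- plug: Loose brass plug gauge standing upright beside the case on its -y side, beyond it from the robot, 28 mm diameter, 50 mm high; origin at the centre of its underside. Leave alone.
- carton: White carton 70 x 70 x 100 mm; origin at the centre of its underside. Leave alone.
- bottle: Blue bottle, 60 mm diameter, 160 mm high; origin at the centre of its underside. Leave alone.
- foam: Pink foam block 120 x 120 x 50 mm with a round pocket; origin at the centre of its underside. Leave alone.
- driver: Red-handled screwdriver lying on the bench. Leave alone.
- spanner: Steel spanner lying on the bench. Leave alone.
Mind the look-alikes: they are no part of the job. Of the things like the case, leave any that is red; of the rest the larger one is meant.

How it is judged (in metres and radians):
On the way:
1. the falling lid is caught: part way down it rests on the fingers and comes down no faster than they do (value of joint lid between 0.12 and 1 rad and velocity of joint lid between -0.7 and 0.3 rad/s and contact force between the fingers and lid above 0.2 N), for 0.2 s.
At the end, for the whole second after the job is handed in: the lid is fully shut (within 0.03 rad, about 4 mm at the tab) and still; the valve body lies in its nest within 15 mm of where it was and every other loose thing within 20 mm (value of joint lid below 0.03 rad and velocity of joint lid between -0.05 and 0.05 rad/s and z of valve_center in the frame of case below 0.065 m and distance of valve_center from where it was at the start of the episode below 0.015 m and distance of each of housing, plug, carton, bottle, foam, driver, spanner from where it was at the start of the episode below 0.02 m); the robot touches nothing.
It fails at once if the lid is let slam: while its tab is still some 6 to 17 mm above shut (0.04 to 0.12 rad) it comes down faster than 0.7 rad/s, about 0.1 m/s at the tab (value of joint lid between 0.04 and 0.12 rad and velocity of joint lid below -0.7 rad/s).
It fails at once if the lid is pinched: squeezed between the fingers (the grasp point lies within the lid's thickness while the fingers press on it with over 8 N) (z of the grasp point in the frame of lid between -0.002 and 0.011 m and x of the grasp point in the frame of lid between -0.155 and 0.01 m and y of the grasp point in the frame of lid between -0.11 and 0.11 m and contact force between the fingers and lid above 8 N).
It fails at once if the valve body is lifted or shifted in its nest (z of valve_center in the frame of case above 0.07 m or distance of valve_center from where it was at the start of the episode above 0.015 m).
It fails at once if something else on the bench is moved or lifted by more than 20 mm (distance of any of housing, plug, carton, bottle, foam, driver, spanner from where it was at the start of the episode above 0.02 m).
It also fails if it takes over 48 s, if anything falls off the work surface, if the arm or the gripper's body presses on something with over 40 N, if the wrist force passes 120 N, or if a joint passes its speed limit or range.

## Working session

There is one attempt and no reset: what is moved stays moved. The work goes in short steps, each a Python script; the robot and the scene stay as the last script left them, time stands still between calls to the robot, and variables do not carry over. Pictures are saved under pics/ and viewed, and the job is handed in when it is done.

```bash
mkdir -p pics; ls
python3 - <<'E'
from station import r
import cv2,numpy as np
s=r.sense();print(s)
for n in("side","top"):
    c=r.snapshot(n);cv2.imwrite(f"pics/{n}0.png",c["frame"][:,:,::-1])
    np.savez(f"{n}0.npz",**c);print(n,c["fx"],c["fy"],c["cx"],c["cy"],c["R"],c["t"])
E
```

```text
pics
{'clock': 0.0, 'joints': array([ 7.14083417e+01,  5.26335421e+00,  7.05824101e+01, -1.37425985e-03,
        1.04265261e+02, -3.24902656e+00]), 'joint_vel': array([ 0.05563209, -0.0096263 , -0.05288593, -0.00465375, -0.07927024,
       -0.00912489]), 'joint_torque': array([-7.02522993e-04, -4.46423185e+01, -4.06462133e+01,  6.96467771e-02,
        2.87992047e-02, -1.25460419e-04]), 'tcp_pos': array([0.15878238, 0.57867023, 0.40349873]), 'orientation': array([-1.79889077e+02, -4.96206751e-03,  1.64657026e+02]), 'contact_force': array([ 0.02520925,  0.03206671, -0.78885158]), 'torque': array([ 0.01755744,  0.00177946, -0.00234432]), 'opening': 0.08783283250195446}
side 456.2239978057438 456.2239978057438 288.3337994833527 199.9567826578895 [[-0.99026493 -0.13834941 -0.01532351]
 [-0.05395709  0.48300771 -0.87395205]
 [ 0.12831213 -0.86461725 -0.48577053]] [0.48939239 0.11839282 1.11732335]
top 543.5337935969291 543.5337935969291 280.4510775926766 218.5712745830028 [[ 0.01402588 -0.99989557  0.00348297]
 [-0.99681029 -0.01425613 -0.07852395]
 [ 0.07856541 -0.00237049 -0.99690614]] [-1.10023036e-03  4.88579600e-01  1.77244345e+00]
```

View pics/side0.png

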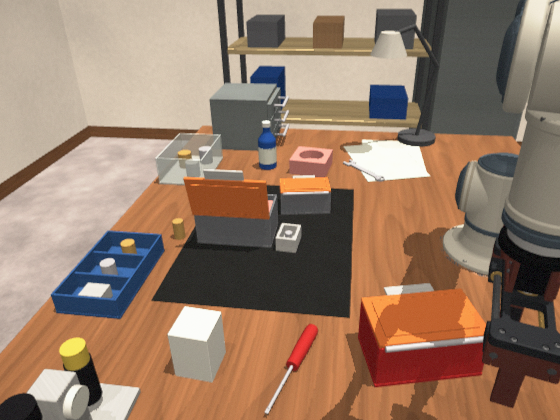

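View pics/top0.png

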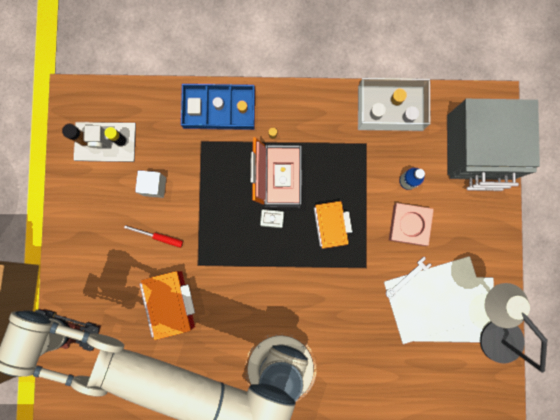

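Run:
```python
import cv2
t=cv2.imread("pics/top0.png");s=cv2.imread("pics/side0.png")
c=cv2.resize(t[120:240,235:365],None,fx=6,fy=5.0,interpolation=cv2.INTER_CUBIC) 
c=cv2.resize(t[125:235,240:320],None,fx=5,fy=5,interpolation=cv2.INTER_CUBIC);cv2.imwrite("pics/topcrop.png",c)
c=cv2.resize(s[165:255,165:315],None,fx=5,fy=5,interpolation=cv2.INTER_CUBIC);cv2.imwrite("pics/sidecrop.png",c)
```

```text
(no output)
```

View pics/topcrop.png

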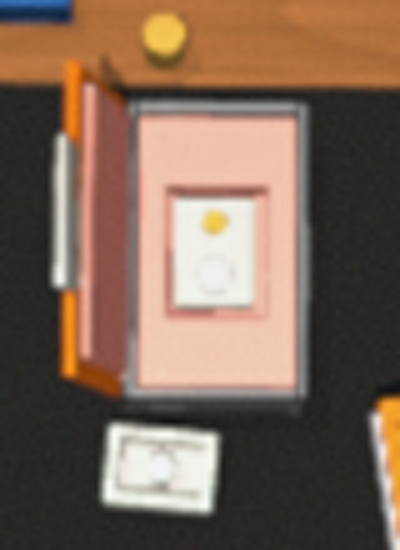

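View pics/sidecrop.png

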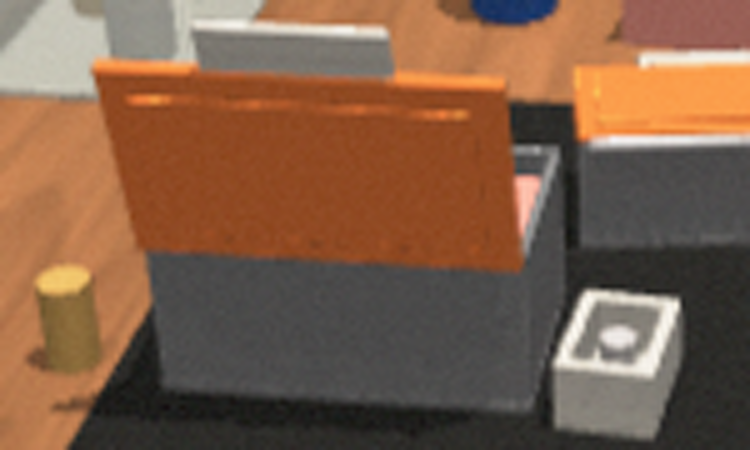

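```bash
cat > geo.py <<'E'
import numpy as np
from scipy.optimize import least_squares
C={n:dict(np.load(f"{n}0.npz")) for n in("side","top")}
def proj(n,X,C=C):
    c=C[n];p=c["R"]@X+c["t"];return np.array([c["fx"]*p[0]/p[2]+c["cx"],c["fy"]*p[1]/p[2]+c["cy"]])
def c2w(p,X):
    x,y,th=p;c,s=np.cos(th),np.sin(th);return np.array([x+c*X[0]-s*X[1],y+s*X[0]+c*X[1],X[2]])
def lid(a,L,y,n):
    return np.array([.0575-np.cos(a)*L+np.sin(a)*n,y,.090+np.sin(a)*L+np.cos(a)*n])
E
python3 - <<'E'
from geo import *
tc=lambda u,v:((u+.5)/5-.5+240,(v+.5)/5-.5+125)
sc=lambda u,v:((u+.5)/5-.5+165,(v+.5)/5-.5+165)
a=1.8
obs=[("top",(-.0575,-.095,.09),tc(308,102)),("top",(-.0575,.095,.09),tc(306,396)),
("side",(.0575,-.095,0),sc(165,388)),("side",(.0575,.095,0),sc(528,409)),
("side",lid(a,.115,-.095,.009),sc(95,70)),("side",lid(a,.115,.095,.009),sc(505,87)),
("side",lid(a,.14,-.045,.006),sc(193,22)),("side",lid(a,.14,.045,.006),sc(388,36)),
("top",lid(a,.14,-.045,.006),tc(54,135)),("top",lid(a,.14,.045,.006),tc(52,287))]
f=lambda p:np.concatenate([proj(n,c2w(p,X))-np.array(o) for n,X,o in obs])
r=least_squares(f,[.5,0,np.pi/2],loss="soft_l1");print(r.x,np.degrees(r.x[2]));print(f(r.x).reshape(-1,2).round(2))
for nm,X in dict(hinge=(.0575,0,.09),frontlow=(-.0575,0,.09),tab_shut=(-.0825,0,.091)).items():print(nm,c2w(r.x,np.array(X)))
print("tab",c2w(r.x,lid(a,.14,0,0)))
np.save("case.npy",r.x)
E
```

```text
[6.24541340e-01 8.73549695e-04 1.57891733e+00] 90.4652994819257
[[-0.39  0.01]
 [-0.17  0.28]
 [-0.18  0.35]
 [ 1.06  0.84]
 [-0.78 -0.64]
 [ 0.05 -0.24]
 [-0.49  0.37]
 [ 0.3  -0.71]
 [ 0.4   0.04]
 [ 0.49 -0.06]]
hinge [0.62407439 0.05837165 0.09      ]
frontlow [ 0.62500829 -0.05662455  0.09      ]
tab_shut [ 0.62521132 -0.08162373  0.091     ]
tab [0.62381608 0.0901789  0.22633867]
```

```bash
cat > plan.py <<'E'
from geo import *
from scipy.spatial.transform import Rotation as Rn
case=np.load("case.npy")
D=.016
def pose(a,sgn=1,dz=0,th=None,back=0,off=0):
    """TCP pose with front finger inner face at tab edge for lid angle a; back: retreat along -u; off: finger below edge"""
    if th is None: th=np.radians(45+37.5*max(a,0))
    u=np.array([np.cos(th),0,-np.sin(th)]);n=np.array([np.sin(th),0,np.cos(th)])
    E=lid(a,.14,0,0)+np.array([0,0,.001*0])
    p=E-(.182-D+back)*u+(.0439-off)*n
    w=c2w(case,p)+np.array([0,0,dz])
    Rz=Rn.from_euler("z",case[2]).as_matrix()
    z=Rz@u;y=sgn*(Rz@n);x=np.cross(y,z)
    return w,Rn.from_matrix(np.c_[x,y,z]).as_euler("xyz",degrees=True)
E
python3 - <<'E'
from plan import *
from station import r
for sg in(1,-1):
    print(sg)
    for k in [dict(a=1.2,dz=.09),dict(a=1.2),dict(a=.9),dict(a=.6),dict(a=.3),dict(a=0),dict(a=-.02,off=.01),dict(a=-.02,off=.01,back=.12)]:
        w,o=pose(sgn=sg,**k);q=r.inverse_kinematics(w,o);print(k,w.round(3),o.round(1),None if q is None else np.round(q,1))
E
```

```text
1
{'a': 1.2, 'dz': 0.09} [0.624 0.052 0.476] [ 180.     0.  -179.5] [  1.6  11.1  56.8   0.  112.2 -88.9]
{'a': 1.2} [0.624 0.052 0.386] [ 180.     0.  -179.5] [  1.6   9.1  68.1   0.  102.8 -88.9]
{'a': 0.9} [ 0.625 -0.018  0.371] [ 168.8    0.  -179.5] [ -7.7   9.2  70.   11.4 102.3 -95.9]
{'a': 0.6} [ 0.625 -0.08   0.339] [ 157.5    0.  -179.5] [ -16.    11.6   71.4   22.1  102.7 -102.6]
{'a': 0.3} [ 0.626 -0.131  0.294] [ 146.2    0.  -179.5] [ -22.6   16.1   72.4   31.8  103.9 -108.7]
{'a': 0} [ 0.626 -0.168  0.238] [ 135.     0.  -179.5] [ -27.4   22.1   72.9   40.5  105.5 -113.9]
{'a': -0.02, 'off': 0.01} [ 0.626 -0.175  0.229] [ 135.     0.  -179.5] [ -27.9   23.    72.8   40.2  105.2 -114.9]
{'a': -0.02, 'off': 0.01, 'back': 0.12} [ 0.627 -0.26   0.313] [ 135.     0.  -179.5] [ -33.7   26.8   59.2   40.8  116.5 -112.8]
-1
{'a': 1.2, 'dz': 0.09} [0.624 0.052 0.476] [180.    0.    0.5] [  1.6  11.1  56.8  -0.  112.2  91.1]
{'a': 1.2} [0.624 0.052 0.386] [180.    0.    0.5] [  1.6   9.1  68.1  -0.  102.8  91.1]
{'a': 0.9} [ 0.625 -0.018  0.371] [-168.8    0.     0.5] [ -7.7   9.2  70.   11.4 102.3  84.1]
{'a': 0.6} [ 0.625 -0.08   0.339] [-157.5    0.     0.5] [-16.   11.6  71.4  22.1 102.7  77.4]
{'a': 0.3} [ 0.626 -0.131  0.294] [-146.2    0.     0.5] [-22.6  16.1  72.4  31.8 103.9  71.3]
{'a': 0} [ 0.626 -0.168  0.238] [-135.     0.     0.5] [-27.4  22.1  72.9  40.5 105.5  66.1]
{'a': -0.02, 'off': 0.01} [ 0.626 -0.175  0.229] [-135.     0.     0.5] [-27.9  23.   72.8  40.2 105.2  65.1]
{'a': -0.02, 'off': 0.01, 'back': 0.12} [ 0.627 -0.26   0.313] [-135.     0.     0.5] [-33.7  26.8  59.2  40.8 116.5  67.2]
```

```bash
sed -i 's/np.radians(45+37.5\*max(a,0))/np.radians(min(90,45+37.5*max(a,0)))/' plan.py
python3 - <<'E'
from plan import *
from station import r
import cv2
w,o=pose(1.47,-1,dz=.09); r.reach(w,o)
w,o=pose(1.47,-1); r.servo_line(w,o,speed=.1)
s=r.sense();print(w,s["tcp_pos"],s["orientation"],s["contact_force"],s["opening"],s["clock"])
S=r.snapshot("side")["frame"][:,:,::-1];T=r.snapshot("top")["frame"][:,:,::-1]
c=np.hstack([cv2.resize(S[100:260,130:330],None,fx=2,fy=2.5),cv2.resize(T[100:260,210:370],None,fx=2.4,fy=2.5)]);cv2.imwrite("pics/p1.png",c)
E
```

```text
[0.62383228 0.08818307 0.39528941] [0.62384655 0.08820626 0.39638054] [-1.79991409e+02 -9.29962334e-02  4.68061781e-01] [-0.60696134  0.00631837  0.64699292] 0.08782050101766024 3.5667
```

View pics/p1.png

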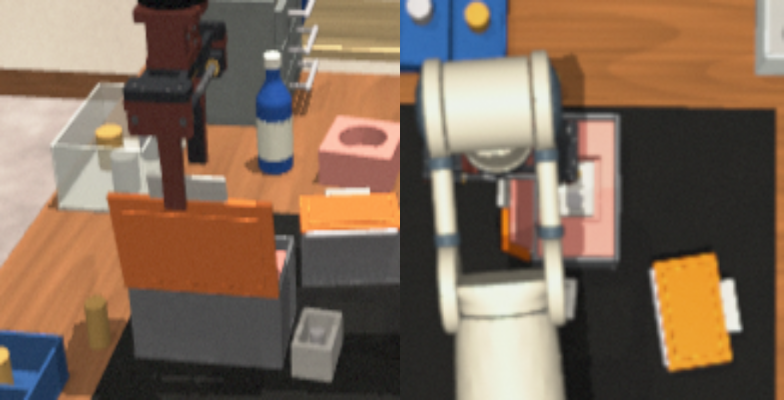

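The picture shows the fingers straddling the tab. The back finger is at about (172,185) in front of the tab, the second finger is behind it, and the lid is untouched. Next I push slowly past upright.

Run:
```python
from plan import *
from station import r
import cv2
for a in [1.35,1.25,1.15,1.1,1.05,1.0,.96,.93,.9]:
    w,o=pose(a,-1); r.servo_line(w,o,speed=.05 if a<1.3 else .1)
    s=r.sense();print(a,round(s["clock"],2),s["contact_force"].round(2),s["torque"].round(2),(s["tcp_pos"]-w).round(4))
S=r.snapshot("side")["frame"][:,:,::-1];T=r.snapshot("top")["frame"][:,:,::-1]
for i in range(6):
    r.wait(.15);s=r.sense();print(round(s["clock"],2),s["contact_force"].round(2),s["torque"].round(2))
S2=r.snapshot("side")["frame"][:,:,::-1]
c=np.hstack([cv2.resize(x[100:260,130:330],None,fx=2,fy=2.5) for x in(S,S2)]);cv2.imwrite("pics/p2.png",c)
```

```text
1.35 3.98 [ 0.33 -0.65 -0.65] [0.01 0.13 0.  ] [ 0.     -0.001  -0.0002]
1.25 4.42 [ 0.88  0.89 -0.48] [-0.07  0.17 -0.  ] [ 0.     -0.0003 -0.0002]
1.15 4.94 [-0.21  1.03 -0.38] [ 0.01  0.14 -0.  ] [-0.     -0.0005 -0.0002]
1.1 5.33 [-0.34  0.29  0.38] [ 0.03  0.17 -0.  ] [ 0.     -0.0005 -0.0001]
1.05 5.72 [ 0.11 -0.36  0.52] [-0.06  0.1  -0.05] [ 0.     -0.0006 -0.0002]
1.0 6.12 [ 0.31  0.01 -0.36] [-0.05  0.16  0.02] [-0.     -0.0006 -0.0002]
0.96 6.46 [ 0.17 -0.38  0.32] [-0.03  0.16 -0.  ] [ 0.     -0.0005 -0.0003]
0.93 6.75 [ 0.25 -0.09 -0.33] [-0.14  0.15 -0.03] [ 0.     -0.0004 -0.0003]
0.9 7.04 [-0.47  0.82  0.28] [-0.08  0.15  0.04] [-0.     -0.0005 -0.0003]
7.29 [ 0.37  0.69 -0.46] [-0.13  0.12 -0.  ]
7.44 [-0.78  0.12 -0.05] [-0.11  0.11  0.02]
7.59 [0.97 0.46 0.05] [-0.07  0.16 -0.02]
7.74 [-0.29 -0.09  0.34] [-0.11  0.15  0.04]
7.89 [ 0.55 -0.29 -0.59] [-0.12  0.1  -0.03]
8.04 [-0.75  0.47 -0.3 ] [-0.15  0.21  0.01]
```

View pics/p2.png

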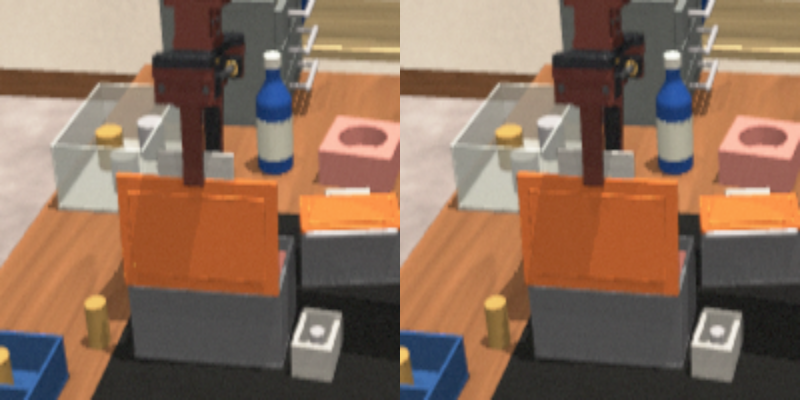

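The lid is near upright and still held behind by the finger; nothing has changed between the two frames. I continue a little further.

Run:
```python
from plan import *
from station import r
import cv2
ims=[]
for a in [.86,.82]:
    w,o=pose(a,-1); r.servo_line(w,o,speed=.04)
for i in range(12):
    s=r.sense();print(round(s["clock"],2),s["contact_force"].round(2),s["torque"].round(2))
    if i%4==3: ims.append(r.snapshot("side")["frame"][100:260,130:330,::-1])
    r.wait(.15)
c=np.hstack([cv2.resize(x,None,fx=1.3,fy=1.6) for x in ims]);cv2.imwrite("pics/p3.png",c)
```

```text
8.86 [-0.05 -0.21  0.04] [-0.13  0.17 -0.03]
9.01 [ 0.11 -0.25 -0.28] [-0.09  0.13  0.01]
9.16 [ 0.35 -0.83 -0.15] [-0.14  0.19 -0.01]
9.31 [-0.02  0.7   0.56] [-0.11  0.18 -0.03]
9.51 [ 0.39  1.2  -1.14] [-0.1   0.15  0.01]
9.66 [-0.24 -0.09  0.24] [-0.14  0.14  0.  ]
9.81 [ 0.23  0.84 -0.45] [-0.16  0.17 -0.04]
9.96 [-0.54 -0.26 -0.31] [-0.1   0.2   0.01]
10.16 [-0.7  -0.75 -0.25] [-0.27  0.09  0.02]
10.31 [-0.72 -0.84 -0.04] [-0.27  0.13  0.02]
10.46 [-0.48 -0.83 -0.66] [-0.24  0.15 -0.01]
10.61 [ 0.13 -0.45 -1.1 ] [-0.26  0.14 -0.  ]
```

View pics/p3.png

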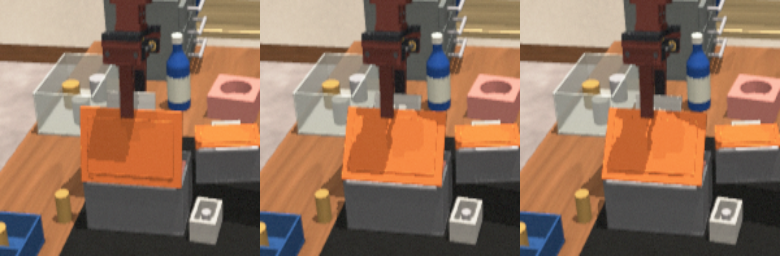

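The lid fell and is resting on the front finger: it is lower in the third frame, and the moment stepped from −0.13 to −0.26. Now I lower it, with a check part way down.

Run:
```python
from plan import *
from station import r
import cv2
for a in [.72,.62,.52,.42,.32]:
    w,o=pose(a,-1); r.servo_line(w,o,speed=.05)
    s=r.sense();print(a,round(s["clock"],2),s["contact_force"].round(2),s["torque"].round(2),(s["tcp_pos"]-w).round(4))
r.wait(.3)
S=r.snapshot("side")["frame"][:,:,::-1];T=r.snapshot("top")["frame"][:,:,::-1]
c=np.hstack([cv2.resize(S[100:260,130:330],None,fx=2,fy=2.5),cv2.resize(T[100:260,210:370],None,fx=2.4,fy=2.5)]);cv2.imwrite("pics/p4.png",c)
for k in [dict(a=a) for a in(.24,.18,.12,.08,.04,0,-.02)]:
    w,o=pose(sgn=-1,**k);print(r.inverse_kinematics(w,o) is not None)
# predicted outer panel front-corner pixels for a range of angles (side)
for a in(.2,.32,.45):print(a,[proj("side",c2w(case,lid(a,.0,y,.009))).round(1) for y in(-.095,.095)],[proj("side",c2w(case,lid(a,.115,y,.009))).round(1) for y in(-.095,.095)])
```

```text
0.72 11.43 [-0.79 -1.04 -0.04] [-0.3   0.19  0.03] [-0.     -0.0004 -0.0004]
0.62 12.04 [-0.64 -0.82 -0.96] [-0.42  0.16  0.03] [-0.     -0.0003 -0.0004]
0.52 12.65 [-0.96 -0.73 -0.41] [-0.42  0.23  0.02] [-0.     -0.0003 -0.0004]
0.42 13.26 [-0.36 -1.12 -1.5 ] [-0.5   0.2  -0.01] [-0.     -0.0002 -0.0004]
0.32 13.86 [-0.27 -1.05 -2.41] [-0.53  0.24  0.06] [-0.     -0.0002 -0.0005]
True
True
True
True
True
True
True
0.2 [array([192.6, 209.3]), array([269.7, 213.5])] [array([205. , 180.2]), array([276.7, 183.5])]
0.32 [array([192.5, 209.6]), array([269.7, 213.8])] [array([204. , 176.5]), array([276.3, 179.7])]
0.45 [array([192.4, 210. ]), array([269.6, 214.2])] [array([202.7, 172.9]), array([275.7, 176.2])]
```

View pics/p4.png

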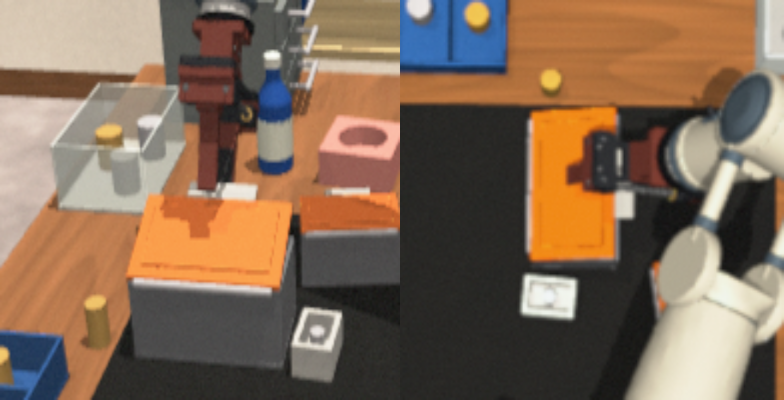

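The panel's front corners sit at about (204,179) and (276,181), so the lid is at about 0.3 rad, as commanded, with the finger under the tab. I lower it slowly the rest of the way.

Run:
```python
from plan import *
from station import r
import cv2
for a in [.24,.18,.12,.08,.04,0,-.03]:
    w,o=pose(a,-1); r.servo_line(w,o,speed=.025 if a>.1 else .012)
    s=r.sense();print(a,round(s["clock"],2),s["contact_force"].round(2),s["torque"].round(2),(s["tcp_pos"]-w).round(4))
r.wait(.3);s=r.sense();print(s["contact_force"].round(2),s["torque"].round(2))
S=r.snapshot("side")["frame"][:,:,::-1];T=r.snapshot("top")["frame"][:,:,::-1]
c=np.hstack([cv2.resize(S[100:260,130:330],None,fx=2,fy=2.5),cv2.resize(T[100:260,210:370],None,fx=2.4,fy=2.5)]);cv2.imwrite("pics/p5.png",c)
```

```text
0.24 15.12 [ 0.63 -1.12 -0.98] [-0.58  0.26  0.07] [0.     0.0001 0.0001]
0.18 15.81 [-0.78 -2.75 -0.97] [-0.53  0.16  0.03] [ 0.     -0.     -0.0001]
0.12 16.49 [ 0.24 -1.32 -1.83] [-0.63  0.16 -0.01] [ 0.     -0.     -0.0001]
0.08 17.38 [-0.9  -1.34 -0.42] [-0.65  0.2  -0.02] [-0.  0.  0.]
0.04 18.27 [ 0.07 -0.31 -0.95] [-0.59  0.16  0.05] [0. 0. 0.]
0 19.15 [0.22 0.21 0.25] [-0.26  0.14 -0.04] [0.0001 0.0001 0.0002]
-0.03 19.65 [ 0.11 -0.52 -0.14] [-0.29  0.15  0.01] [-0.      0.     -0.0001]
[-0.06 -0.59 -0.33] [-0.3   0.15  0.04]
```

View pics/p5.png

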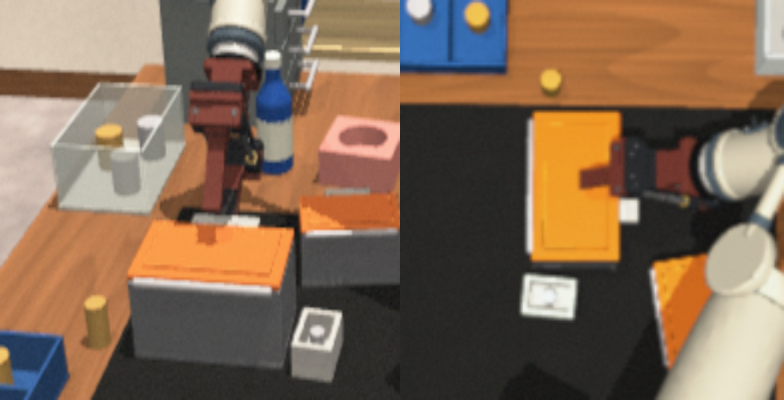

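The moment fell back to about −0.28 between 0.04 and 0 rad, so the lid is on the rim and off the finger. It looks shut. I ease the finger away and retract.

Run:
```python
from plan import *
from station import r
import cv2
w,o=pose(-.03,-1,off=.006); r.servo_line(w,o,speed=.03)
w,o=pose(-.03,-1,off=.006,back=.06); r.servo_line(w,o,speed=.05)
w,o=pose(-.03,-1,off=.006,back=.14); r.servo_line(w,o,speed=.1)
w=w+np.array([-.05,-.03,.1]); r.servo_line(w,o,speed=.15)
r.wait(.5);s=r.sense();print(s["clock"],s["tcp_pos"],s["contact_force"].round(2),s["torque"].round(2))
S=r.snapshot("side")["frame"][:,:,::-1];T=r.snapshot("top")["frame"][:,:,::-1]
cv2.imwrite("pics/p6.png",np.hstack([cv2.resize(S[140:260,150:310],None,fx=5,fy=5)]));cv2.imwrite("pics/p6t.png",T)
for a in(0,.03,.06):print(a,[(proj("side",c2w(case,lid(a,.115,y,.009)))-[150,140])*5 for y in(-.095,.095)],[(proj("top",c2w(case,lid(a,.14,y,.006)))) for y in(-.045,.045)])
```

```text
24.125 [ 0.57681766 -0.30107366  0.42885526] [-0.18  0.11 -0.03] [-0.36  0.14 -0.01]
0 [array([281.80336401, 235.76582313]), array([635.86328493, 252.79355938])] [array([308.69774761, 160.1597519 ]), array([308.64596026, 188.23093305])]
0.03 [array([280.96212232, 230.26977562]), array([635.58900374, 247.21867717])] [array([308.69431783, 159.91381099]), array([308.64239027, 188.05233814])]
0.06 [array([280.06441309, 224.86360544]), array([635.2842182 , 241.73635954])] [array([308.65100178, 159.66695725]), array([308.59876909, 187.87301114])]
```

View pics/p6.png

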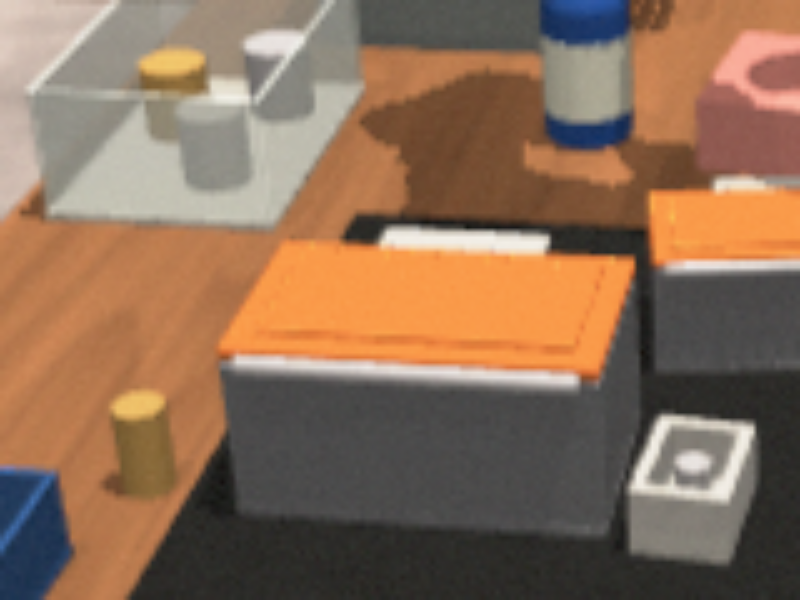

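View pics/p6t.png

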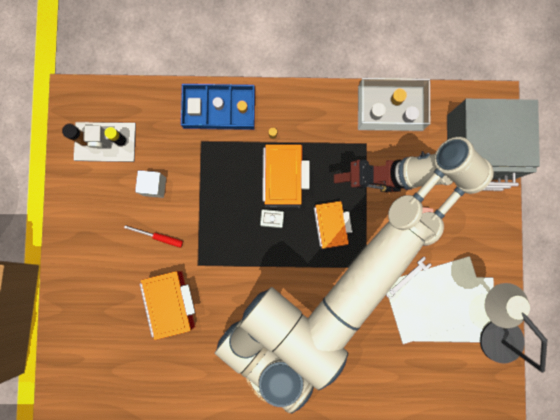

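The lid's far corners are at (282,241) and (635,258) in the crop. A fully shut lid should show (282,236) and (636,253), so it is shut. The bottle, housing, plug, carton and driver are where they were, and the arm is clear. I hand in now.

Run:
```python
from station import r
print(r.hand_in(), r.sense()["clock"])
```

```text
the job is handed in; nothing more can be done
the job is handed in; nothing more can be done
```

The lid of the larger grey case is shut, and I handed the job in at about 24 s of the 48 s allowed; it reports no verdict.

**What I did:** I located the case from both cameras, with residuals of about 1 pixel. With the gripper open around the tab, I pushed the lid past upright with the back finger. The front finger caught it at about 0.8 rad. I then lowered it along its arc, slowing to about 0.012 m/s (0.09 rad/s) near the rim. The fingers were never closed on it.

**Last checks:**
- **Lid shut:** The wrist moment dropped back as the lid came onto the rim. In the final side picture its far corners sit about 1 pixel lower than predicted for 0 rad, the opposite side from open.
- **Other objects:** The housing, plug, carton, bottle and driver look unmoved. I compared these by eye and did not measure them; the spanner and foam are partly hidden by the arm in the top view.
- **Valve body:** It is hidden under the lid, so I could not check it at the end. Nothing went near the nest.
- **Forces:** The wrist moment about x settled at −0.36 N m after the retreat, not its −0.1 before the catch. The force there read near zero, so I put this down to the tilted hand.

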